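# Make up two table sets in condiment trays

### The arm

A 6-joint arm with a two-finger parallel gripper is mounted at the origin on a cart in front of the work surface, level with it; the furniture and walls round the work are solid. World frame = base frame: x ahead of the robot, y to its left, z up, the work surface at z = 0. Lengths are in m, angles in rad, forces in N, time in s.
With the tool pointing down it reaches from about 0.325 to 0.85 m from the base axis. Payload 15.5 kg.
Tool frame: the origin (TCP) lies between the finger pads; the fingertips stand 14 mm ahead of it and the grasp point (between the pads) lies 5 mm behind it (bot.nose_length is the distance from the TCP to the fingertips, in m); z points along the fingers, y is the line along which they close (so a half turn about z gives the same grasp; the last joint's range is limited). The gripper opens to 91 mm and grips with 3 to 60 N. Pads are 32 mm wide; open, the fingers measure 118 mm over their backs; the gripper's body (76 mm by 178 mm) begins 60 mm behind the grasp point.
Start: joints at [1.236, 0.494, 1.345, -0, 1.302, -0.096], TCP at [0.148, 0.607, 0.228] pointing down, gripper open.
Joint ranges: [-2.91, 2.91], [-0.82, 2.16], [0.22, 2.67], [-1.22, 4.37], [0.12, 2.79], [-3.08, 3.08]. Speed limits (rad/s): [1.89, 1.89, 2.57, 3.01, 3.01, 3.01].

### API

Orientations are given as a unit quaternion [x, y, z, w].
In Python, from plant import monitor, camera, job, bot gives the robot as it stands.
- The arm moves only by the tool step_arm, never from a script. Its argument "plan" is a list of rows, each a list of 5 numbers: the shift along the tool's x, y, z in m, then the turn about the tool's z in rad, then the closure, from -1 (fully open) to 1 (shut). In form: [[x, y, z, roll, grip], ...]. A call has 1 to 10 rows; each row shifts and turns the commanded pose from where the row before left it, along the tool's axes as they then stand; what a row does not reach is not made up. A row lasts 1/8 s, in which the tool goes at most 62.5 mm and 10.7 degrees, less where a joint would pass 70% of its speed; a pose out of reach is approached as far as the arm can. A call is refused whole if a number of a shift passes 0.0625 or a number of a turn 0.188, either way. A call with a gripper value outside its range is refused whole. The fingers move at their own pace and stop on an object; "grip_force" is the grip in N (left out, the last holds). Time passes only in rows, so rows that do not move let the fingers close. It gives the time, the measured TCP pose, the force, the opening and the grip force at its end, in the units of the state.
- monitor.observe(): the state, without advancing time (a new reading comes with each control period).
- camera(name): name is "scene" or "top" or "wrist"; returns a dict with "image" (480x640x3 uint8, red, green, blue), "vertical_fov" (degrees; the focal length in pixels is half the picture's height over the tangent of half this angle, whatever the lens; pixels are square), "cx", "cy" (the principal point, pixels), "xyz" and "attitude" of the camera in the world; the wrist camera has in their place "tool_from_camera" (4x4, takes a point from camera to tool coordinates, whose origin is the TCP and whose axes are the flange's). Camera axes: x right, y up, looking along -z (the intrinsics and any distortion apply to the point x, -y, -z); pixel columns grow to the right and rows downward; lengths in m; the calibration is good to about 2 mm. A picture is of the moment at which its call begins: read the wrist's pose just before it. There is no depth.
- job.hand_in(): hands the job in; it is judged then, once.
The state is a dict: "t": time; "joint_positions": joint angles; "qd": joint speeds; "effort": joint torques, N m; "tool_pos": TCP position; "ee_rot": TCP orientation; "ft_force": force on the tool from outside, world axes, zero at the start; "torque": the same for the moment, N m; "finger_gap": opening from 0.0 (shut) to 1.0 (fully open); "grasp_force": force on a finger pad.
Only numpy, scipy, OpenCV 4.12 (cv2) and the standard library are available. Lean on these libraries where they do the work, as an engineer would, in place of code of your own. Each camera call takes 0.05 s, during which the arm holds its last target. There are 200 camera calls.

### The job

Make up two table sets from the stock standing along the front of the counter: the short tray gets a salt shaker and a sauce cup, the long tray gets the other salt shaker, the oregano jar and the other sauce cup. In each tray the cup belongs in the large end pocket and the shakers and jar in the smaller pockets, one thing to a pocket, all standing upright and flat on the tray's floor. Leave the glue stick and the kitchen timer where they are, and knock nothing over.

Things in the scene. Friction and masses are not known exactly. Their poses are not given: they have to be found in the camera images.
- short_tray: Short low brown wooden tray, two pockets in a row, 90x157 mm, fixed; brass lug at each end. Walls 5 mm thick, 12 mm high; pocket floors at 4 mm, a cork disc painted at each centre. Origin: centre of the underside; y runs along the row, x across, z up; yaw within 15 degrees of robot axes. Large pocket 80x80 mm inside, centre x 0, y +33.5; smaller 80x62 mm, centre y -42.5.
- long_tray: Long low brown wooden tray, three pockets in a row, 90x224 mm, fixed; brass lug at each end. Walls 5 mm thick, 12 mm high; pocket floors at 4 mm, a cork disc painted at each centre. Origin: centre of the underside; y runs along the row, x across, z up; yaw within 15 degrees of robot axes. Large pocket 80x80 mm inside, centre x 0, y -67; two smaller 80x62 mm, centres y +76 and +9.
- salt_1: Salt shaker: clear round body with salt in it and a pale domed perforated top, standing upright; 44 mm diameter up to 74 mm high, narrowing to the top, 90 mm tall in all, about 100 g; it may lean 2 degrees on its uneven foot. The two salt shakers are alike and interchangeable. Origin: centre of its underside, z up.
- salt_2: Salt shaker: clear round body with salt in it and a pale domed perforated top, standing upright; 44 mm diameter up to 74 mm high, narrowing to the top, 90 mm tall in all, about 100 g; it may lean 2 degrees on its uneven foot. The two salt shakers are alike and interchangeable. Origin: centre of its underside, z up.
- oregano: Oregano jar: round spice jar with a dark brown-black screw cap and a label, standing upright; 44 mm diameter at the cap (top 20 mm), 42 mm below, 105 mm tall, about 110 g. Origin: centre of its underside, z up.
- cup_1: Sauce cup: small empty grey round cup, open at the top, standing upright; 66 mm across the rim, 50 mm across the base, walls sloping evenly, 36 mm tall, about 20 g. The two cups are alike and interchangeable. It can be gripped across the rim from above. Origin: centre of its underside, z up.
- cup_2: Sauce cup: small empty grey round cup, open at the top, standing upright; 66 mm across the rim, 50 mm across the base, walls sloping evenly, 36 mm tall, about 20 g. The two cups are alike and interchangeable. It can be gripped across the rim from above. Origin: centre of its underside, z up.
- glue_stick: Glue stick: plain black upright cylinder with red bands, 36 mm diameter, 86 mm tall; stands loose in the same row as the stock and is to be left alone. Origin: centre of its underside.
- timer: Kitchen timer: white round body, 66 mm diameter, 42 mm tall, with a red grip bar on top; stands loose in the same row as the stock and is to be left alone. Origin: centre of its underside.
Not all that is in view belongs to the job. What is shaped like the salt_1 but orange or purple is not meant.

How it is judged:
By the outcome, as a careful person would: the job done as asked, in the order asked, and still so for the second after the job is handed in, with the robot touching nothing.
It also fails if it takes over 112 s, if anything falls off the work surface, if the arm or the gripper's body presses on something with over 40 N, if the wrist force passes 120 N, or if a joint passes its speed limit or range.

## Working session

There is one attempt and no reset: what is moved stays moved. The work goes in short steps, Python scripts to look and compute and a tool call to move; the robot and the scene stay as the last step left them, time stands still between calls to the robot, and variables do not carry over. Pictures are saved under pics/ and viewed, at most 14 in all, crops included, and the job is handed in when it is done.

Besides the shell and the picture viewer there is one more tool, called after "Request:" in YAML: its name, and indented under it one key for each argument. step_arm: Moves the arm, as the interface text tells. Its arguments: {"type":"object","properties":{"plan":{"type":"array"},"grip_force":{"type":"number"}},"required":["plan"]}

```bash
mkdir -p pics; ls
python3 - <<'E'
from plant import monitor, camera, job, bot
import cv2
s=monitor.observe(); print(s)
for n in ("scene","top"):
    c=camera(n); print(n,{k:v for k,v in c.items() if k!="image"})
    cv2.imwrite(f"pics/{n}0.png",c["image"][:,:,::-1])
E
```

```text
pics
{'t': 0.0, 'joint_positions': array([ 1.23547644e+00,  4.94208349e-01,  1.34615309e+00,  3.26750091e-06,
        1.30248658e+00, -9.55047466e-02]), 'qd': array([-2.68141532e-04,  9.92685357e-04, -8.21051212e-05,  9.73736958e-04,
        8.65093968e-05,  1.62885378e-03]), 'effort': array([ 1.57032282e-03, -8.78840232e+01, -3.81861234e+01,  7.08809006e-02,
        5.31749369e-02, -1.21911221e-04]), 'tool_pos': array([0.1483276 , 0.60676092, 0.22731516]), 'ee_rot': array([ 1.19620849e-01,  9.92819449e-01, -6.12843134e-04, -1.35706795e-04]), 'ft_force': array([ 0.42781484, -0.14822745, -0.44383747]), 'torque': array([ 0.00660372, -0.01802594,  0.02488269]), 'grasp_force': 0.0, 'finger_gap': 0.9991190486740771}
scene {'vertical_fov': 50.83334729329286, 'cx': 312.9704503063828, 'cy': 241.84615065229, 'xyz': array([-0.20430561, -0.76456806,  0.82169979]), 'attitude': array([ 0.40262405, -0.15675388, -0.31794751,  0.84393808])}
top {'vertical_fov': 47.083079630221754, 'cx': 323.57242169288867, 'cy': 246.15978741955266, 'xyz': array([ 0.26608408, -0.05086251,  1.48617306]), 'attitude': array([ 0.04894256, -0.05307269, -0.69636206,  0.71405028])}
```

View pics/top0.png

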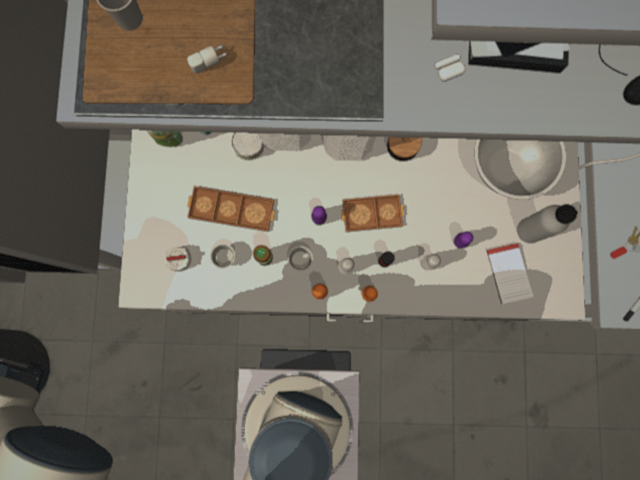

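View pics/scene0.png

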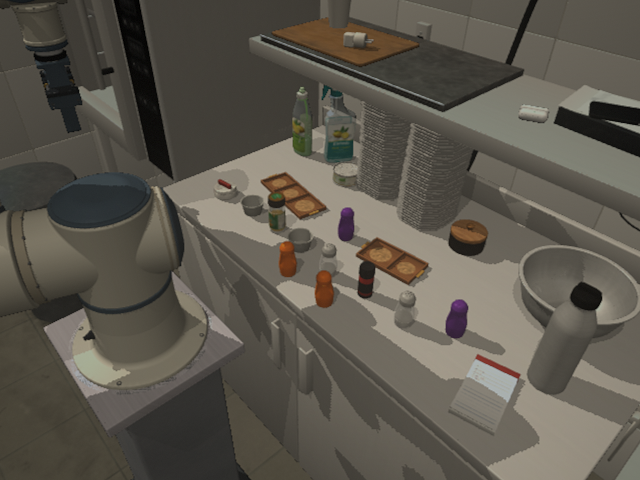

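The top view shows a row running left to right: timer (177,259), cup (223,256), oregano (262,254), cup (300,257), salt (347,265), glue stick (386,259) and salt (433,260). The long tray is at (232,208) and the short tray at (373,212). The orange and purple shakers are decoys. Next I'll enlarge this area.

Run:
```python
import cv2
a=cv2.imread("pics/top0.png")
cv2.imwrite("pics/c1.png",cv2.resize(a[180:310,160:310],None,fx=5,fy=4.6,interpolation=cv2.INTER_CUBIC)[:598])
cv2.imwrite("pics/c2.png",cv2.resize(a[185:305,305:465],None,fx=5,fy=5,interpolation=cv2.INTER_CUBIC))
cv2.imwrite("pics/c1.png",cv2.resize(a[180:300,160:315],None,fx=5,fy=5,interpolation=cv2.INTER_CUBIC))
```

```text
(no output)
```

View pics/c1.png

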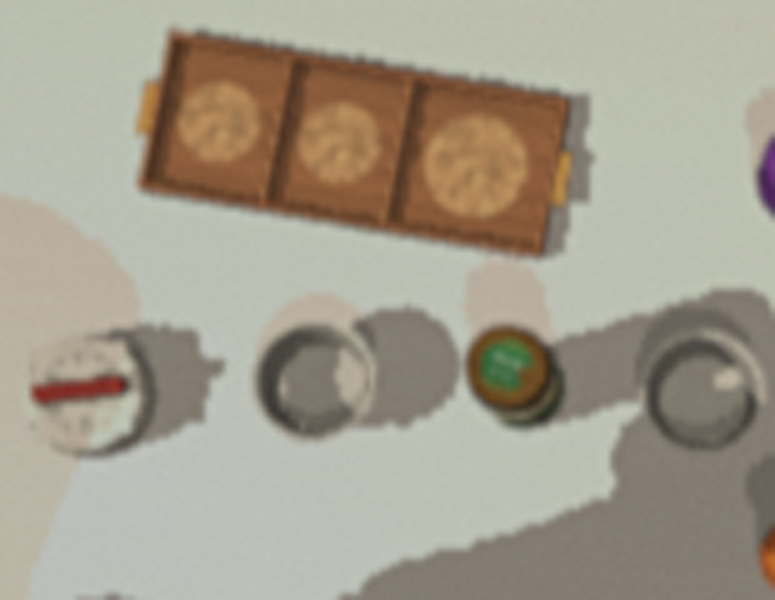

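View pics/c2.png

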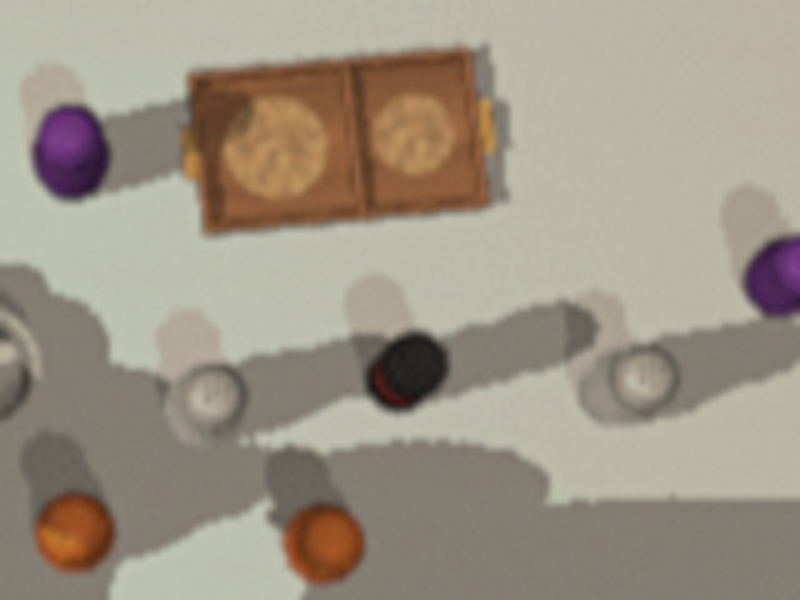

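The crops give clear centres. In c1 (scale 5) the long tray discs are at (219,123), (339,143) and (475,165), the cup rims at (317,381) and (702,388), and the oregano cap at (509,365). In c2 the short tray discs are at (275,147) and (413,134), the salts at (212,398) and (645,379), and the glue stick at (414,364).

```bash
cat > h.py <<'E'
import numpy as np
from scipy.spatial.transform import Rotation as R
def cam(c): 
    f=240/np.tan(np.radians(c["vertical_fov"]/2)); return f,c["cx"],c["cy"],np.array(c["xyz"]),R.from_quat(c["attitude"])
def ray(c,u,v,z):
    f,cx,cy,p,r=cam(c); d=r.apply([(u-cx)/f,-(v-cy)/f,-1]); return (p+d*(z-p[2])/d[2])[:2]
def proj(c,P):
    f,cx,cy,p,r=cam(c); q=r.inv().apply(np.asarray(P,float)-p); return cx+f*q[0]/-q[2], cy-f*q[1]/-q[2]
T=dict(vertical_fov=47.083079630221754,cx=323.57242169288867,cy=246.15978741955266,xyz=[0.26608408,-0.05086251,1.48617306],attitude=[0.04894256,-0.05307269,-0.69636206,0.71405028])
S=dict(vertical_fov=50.83334729329286,cx=312.9704503063828,cy=241.84615065229,xyz=[-0.20430561,-0.76456806,0.82169979],attitude=[0.40262405,-0.15675388,-0.31794751,0.84393808])
E
python3 - <<'E'
from h import *
import cv2
o={1:(160,180),2:(305,185)}
P=dict(L1=(1,219,123,.004),L2=(1,339,143,.004),L3=(1,475,165,.004),S1=(2,275,147,.004),S2=(2,413,134,.004),
cupA=(1,317,381,.036),cupB=(1,702,388,.036),ore=(1,509,365,.105),saltA=(2,212,398,.083),saltB=(2,645,379,.083),glue=(2,414,364,.086),timer=(1,92,393,.04),purp=(2,70,148,.08),orA=(2,75,530,.085),orB=(2,323,542,.085),purp2=(2,785,273,.085))
a=cv2.imread("pics/scene0.png"); a=cv2.resize(a,None,fx=3,fy=3,interpolation=cv2.INTER_CUBIC)
W={}
for k,(i,u,v,z) in P.items():
    x=ray(T,o[i][0]+u/5-.4,o[i][1]+v/5-.4,z); W[k]=x; p=proj(S,[*x,z]); print(k,x.round(4),np.round(p,1))
    cv2.circle(a,(int(p[0]*3+1),int(p[1]*3+1)),3,(0,0,255),-1)
cv2.imwrite("pics/s1.png",a[480:1020,600:1400])
for A,B in(("L3","L1"),("S2","S1")):
    d=W[B]-W[A];print(np.linalg.norm(d),np.degrees(np.arctan2(-d[0],d[1])))
E
```

```text
L1 [0.5896 0.2757] [279.2 182. ]
L2 [0.5801 0.2094] [290.8 192.2]
L3 [0.5698 0.1344] [304.8 204.5]
S1 [ 0.5734 -0.1535] [380.6 253.2]
S2 [ 0.5826 -0.2292] [406.1 266.7]
cupA [0.4444 0.209 ] [252.7 200.2]
cupB [0.4459 0.005 ] [301.1 234.3]
ore [0.4465 0.1002] [276.9 195.6]
saltA [ 0.425  -0.1177] [328.6 246.6]
saltB [ 0.4405 -0.34  ] [407.2 295. ]
glue [ 0.4449 -0.2208] [367.  264.2]
timer [0.4345 0.3265] [225.6 182.9]
purp [ 0.5543 -0.0416] [345.5 211.9]
orA [ 0.3556 -0.0493] [286.5 244.2]
orB [ 0.3527 -0.1754] [322.3 272.5]
purp2 [ 0.4972 -0.4121] [452.7 300.2]
0.14273129319906902 -7.982599654662533
0.07627440009641298 6.970559951785452
```

View pics/s1.png

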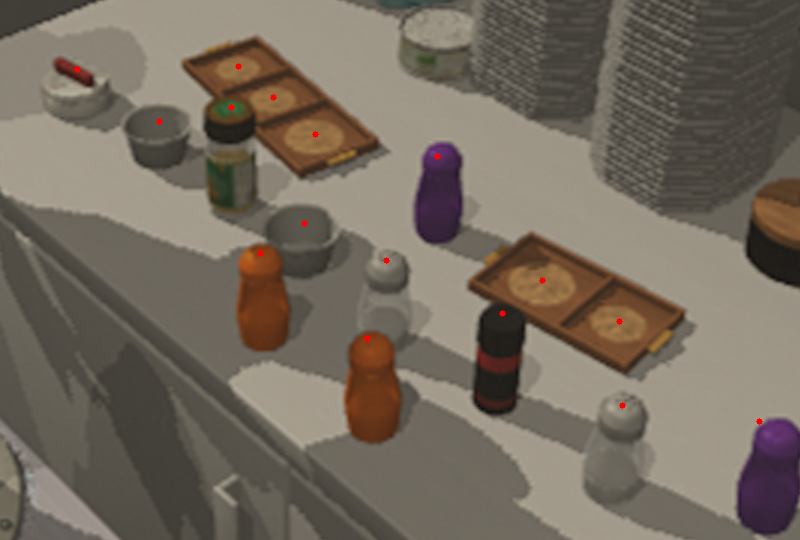

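Request:
step_arm:
  plan:
    - [0, 0, 0, 0.166, -1]
    - [0, 0, 0, 0.166, -1]
    - [0, 0, 0, 0.166, -1]
    - [0, 0, 0, 0.166, -1]
    - [0, 0, 0, 0.166, -1]
    - [0, 0, 0, 0.166, -1]
    - [0, 0, 0, 0.166, -1]
    - [0, 0, 0, 0.166, -1]
    - [0, 0, 0, 0, -1]
  grip_force: 15

```text
t: 1.23
tool_pos: [0.1484, 0.607, 0.2276]
ee_rot: [0.706, 0.708, -0.0, 0.0]
ft_force: [-0.1, 0.2, 0.3]
finger_gap: 0.998
grasp_force: 0.0
```

Run:
```python
from h import *
for z in np.arange(.2,.65,.05):
    x=ray(T,58,123,z); print(round(z,2),x.round(3),np.round(proj(S,[*x,z])))
```

```text
0.2 [0.739 0.596] [252.  76.]
0.25 [0.721 0.571] [251.  65.]
0.3 [0.702 0.546] [250.  52.]
0.35 [0.684 0.521] [249.  38.]
0.4 [0.665 0.496] [247.  24.]
0.45 [0.647 0.47 ] [246.   8.]
0.5 [0.629 0.445] [245.  -9.]
0.55 [0.61 0.42] [243. -28.]
0.6 [0.592 0.395] [241. -48.]
```

Request:
step_arm:
  plan:
    - [-0.045, 0.03, 0, 0, -1]
    - [-0.045, 0.03, 0, 0, -1]
    - [-0.045, 0.03, 0, 0, -1]
    - [-0.045, 0.03, 0, 0, -1]
    - [-0.045, 0.03, 0, 0, -1]
    - [-0.045, 0.03, 0, 0, -1]
    - [-0.045, 0.03, 0, 0, -1]
    - [-0.045, 0.03, 0, 0, -1]
    - [-0.045, 0.03, 0, 0, -1]
    - [-0.045, 0.022, 0, 0, -1]

```text
t: 2.48
tool_pos: [0.4428, 0.1564, 0.228]
ee_rot: [0.704, 0.71, 0.0, 0.0]
ft_force: [0.7, 0.5, 1.0]
finger_gap: 0.998
grasp_force: 0.0
```

Request:
step_arm:
  plan:
    - [-0.05, 0, 0, 0, -1]
    - [-0.05, 0, 0, 0, -1]
    - [-0.05, 0, 0, 0, -1]
    - [-0.05, 0, 0, 0, -1]
    - [-0.05, 0, 0, 0, -1]
    - [-0.05, 0, 0, 0, -1]
    - [-0.05, 0, 0, 0, -1]
    - [-0.05, 0, 0, 0, -1]
    - [-0.05, 0, 0, 0, -1]
    - [-0.045, 0, 0, 0, -1]

```text
t: 3.72
tool_pos: [0.443, -0.3388, 0.2278]
ee_rot: [0.704, 0.71, -0.0, -0.0]
ft_force: [1.0, -0.4, 0.4]
finger_gap: 0.999
grasp_force: 0.0
```

Request:
step_arm:
  plan:
    - [0, 0, 0, 0, -1]
    - [0, 0, 0, 0, -1]

```text
t: 3.98
tool_pos: [0.443, -0.3365, 0.2276]
ee_rot: [0.705, 0.709, 0.0, -0.0]
ft_force: [-0.1, 0.5, -0.8]
finger_gap: 1.0
grasp_force: 0.0
```

Run:
```python
from plant import monitor, camera
import cv2
s=monitor.observe(); c=camera("wrist"); print(s["tool_pos"],s["ee_rot"],s["joint_positions"],{k:v for k,v in c.items() if k!="image"})
cv2.imwrite("pics/w1.png",c["image"][:,:,::-1])
```

```text
[ 0.44298746 -0.33650155  0.22764185] [ 7.05208554e-01  7.08999771e-01  7.95121416e-05 -4.62482074e-04] [-7.57082744e-01  3.97785634e-01  1.51659222e+00  1.93956385e-04
  1.22813539e+00 -7.62509595e-01] {'vertical_fov': 68.05484223062625, 'cx': 312.4565285570375, 'cy': 233.5371341191074, 'tool_from_camera': array([[-2.93990506e-04,  9.65664785e-01,  2.59791140e-01,
         7.43629086e-02],
       [ 9.99998974e-01,  6.48094388e-04, -1.27737891e-03,
         8.14601198e-04],
       [-1.40188901e-03,  2.59790498e-01, -9.65663985e-01,
        -1.57819766e-01],
       [ 0.00000000e+00,  0.00000000e+00,  0.00000000e+00,
         1.00000000e+00]])}
```

View pics/w1.png

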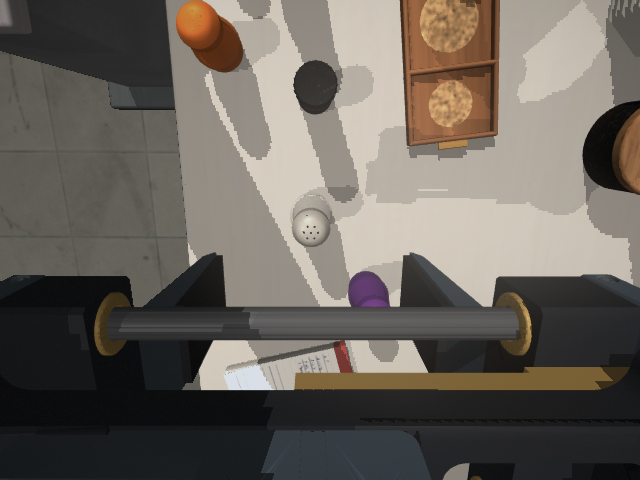

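The wrist view has the salt shaker's dome at (311,230), the short tray's small disc at (451,103) and its large disc at (449,20).

```bash
cat >> h.py <<'E'
def wcam(s,c):
    M=np.array(c["tool_from_camera"]); r=R.from_quat(s["ee_rot"])
    return dict(vertical_fov=c["vertical_fov"],cx=c["cx"],cy=c["cy"],xyz=np.array(s["tool_pos"])+r.apply(M[:3,3]),attitude=(r*R.from_matrix(M[:3,:3])).as_quat())
E
python3 - <<'E'
from h import *
from plant import monitor,camera
s=monitor.observe(); W=wcam(s,camera("wrist"))
for n,u,v,z in(("salt",311,231,.088),("S2",451,103,.004),("S1",449,21,.004),("glue",316,84,.086)): print(n,ray(W,u,v,z))
E
```

```text
salt [ 0.4430233  -0.33942136]
S2 [ 0.58403543 -0.22672433]
S1 [ 0.57425366 -0.15271323]
glue [ 0.44645421 -0.22078436]
```

Request:
step_arm:
  plan:
    - [-0.003, -0.001, 0.03, 0, -1]
    - [0, 0, 0.045, 0, -1]
    - [0, 0, 0.045, 0, -1]
    - [0, 0, 0.035, 0, -1]
    - [0, 0, 0.025, 0, -1]
    - [0, 0, 0, 0, -1]
    - [0, 0, 0, 0, 1]
    - [0, 0, 0, 0, 1]
    - [0, 0, 0, 0, 1]
    - [0, 0, 0, 0, 1]
  grip_force: 15

```text
t: 5.32
tool_pos: [0.4424, -0.3401, 0.0483]
ee_rot: [0.706, 0.708, -0.0, 0.0]
ft_force: [-0.1, 0.3, -0.1]
finger_gap: 0.593
grasp_force: 0.0
```

Request:
step_arm:
  plan:
    - [0, 0, 0, 0, 1]
    - [0, 0, 0, 0, 1]
    - [0, 0, 0, 0, 1]
    - [0, 0, 0, 0, 1]

```text
t: 5.82
tool_pos: [0.4423, -0.34, 0.0479]
ee_rot: [0.706, 0.708, -0.0, 0.0]
ft_force: [-1.3, 0.3, 1.5]
finger_gap: 0.432
grasp_force: 15.0
```

Request:
step_arm:
  plan:
    - [0, 0, -0.02, 0, 1]
    - [0, 0, -0.03, 0, 1]
    - [0, 0, -0.02, 0, 1]
    - [0.01, 0.02, 0, 0, 1]
    - [0.025, 0.035, 0, 0, 1]
    - [0.03, 0.035, 0, 0, 1]
    - [0.025, 0.03, 0, 0, 1]
    - [0.02, 0.018, 0, 0, 1]
    - [0, 0, 0, 0, 1]
    - [0, 0, 0, 0, 1]

```text
t: 7.08
tool_pos: [0.5798, -0.2292, 0.1172]
ee_rot: [0.706, 0.708, -0.0, -0.0]
ft_force: [-0.2, -0.5, -1.1]
finger_gap: 0.433
grasp_force: 14.8
```

Request:
step_arm:
  plan:
    - [0, 0, 0.025, 0, 1]
    - [0, 0, 0.025, 0, 1]
    - [0, 0, 0.01, 0, 1]
    - [0, 0, 0.003, 0, 1]
    - [0, 0, 0.001, 0, 1]
    - [0, 0, 0.001, 0, 1]
    - [0, 0, 0, 0, 1]

```text
t: 7.95
tool_pos: [0.5801, -0.2297, 0.0534]
ee_rot: [0.706, 0.708, 0.0, 0.0]
ft_force: [-0.3, 0.3, -0.8]
finger_gap: 0.432
grasp_force: 14.8
```

Request:
step_arm:
  plan:
    - [0, 0, 0.001, 0, 1]
    - [0, 0, 0.001, 0, 1]
    - [0, 0, 0, 0, 1]

```text
t: 8.32
tool_pos: [0.5801, -0.2297, 0.0518]
ee_rot: [0.706, 0.708, 0.0, 0.0]
ft_force: [-4.0, 0.6, 12.5]
finger_gap: 0.434
grasp_force: 15.7
```

Contact is felt, so I'll release and lift.

Request:
step_arm:
  plan:
    - [0, 0, 0, 0, 0.0]
    - [0, 0, 0, 0, -0.5]
    - [0, 0, 0, 0, -1]
    - [0, 0, 0, 0, -1]
    - [0, 0, 0, 0, -1]
    - [0, 0, -0.02, 0, -1]
    - [0, 0, -0.04, 0, -1]
    - [0, -0.02, -0.05, 0, -1]
    - [0.02, -0.03, -0.03, 0, -1]
    - [0, 0, 0, 0, -1]

```text
t: 9.57
tool_pos: [0.5292, -0.2092, 0.1933]
ee_rot: [0.706, 0.708, 0.0, 0.001]
ft_force: [-0.4, -0.7, 0.7]
finger_gap: 0.999
grasp_force: 0.0
```

Request:
step_arm:
  plan:
    - [0.02, -0.01, 0, 0, -1]
    - [0.04, -0.015, 0, 0, -1]
    - [0.045, -0.018, 0, 0, -1]
    - [0.045, -0.018, 0, 0, -1]
    - [0.04, -0.015, 0, 0, -1]
    - [0.015, -0.007, 0, 0, -1]
    - [0, 0, 0, 0, -1]
    - [0, 0, 0, 0, -1]

```text
t: 10.58
tool_pos: [0.4471, -0.0058, 0.1908]
ee_rot: [0.706, 0.708, 0.0, 0.0]
ft_force: [-0.2, 0.2, 0.8]
finger_gap: 0.996
grasp_force: 0.0
```

```bash
cat > snap.py <<'E'
from plant import monitor,camera
import cv2,pickle,sys
s=monitor.observe(); c=camera("wrist"); cv2.imwrite(f"pics/{sys.argv[1]}.png",c["image"][:,:,::-1]); pickle.dump((s,c),open(sys.argv[1]+".pkl","wb")); print(s["tool_pos"])
E
python3 snap.py w2
```

```text
[ 0.44709989 -0.00584402  0.19079779]
```

View pics/w2.png

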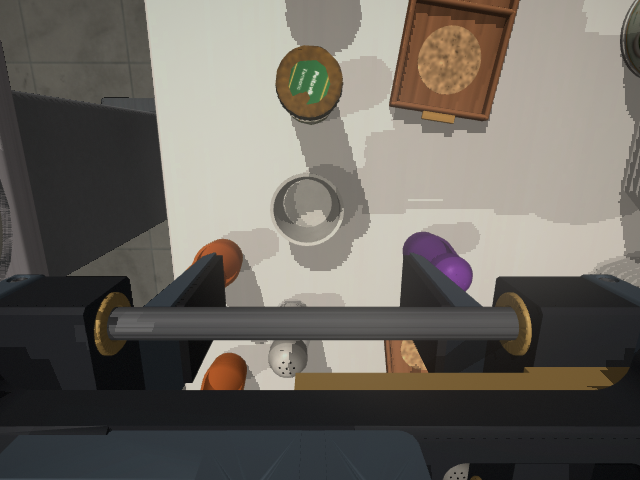

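The wrist view has the cup rim centred at (308,209), the oregano cap at (309,81), the L3 disc at (450,60) and salt A's dome at (287,358).

```bash
cat > loc.py <<'E'
from h import *
import pickle,sys
s,c=pickle.load(open(sys.argv[1]+".pkl","rb")); W=wcam(s,c)
a=[float(x) for x in sys.argv[2:]]
for i in range(0,len(a),3): print(ray(W,*a[i:i+3]).round(4), (ray(W,*a[i:i+3])-s["tool_pos"][:2]).round(4))
E
python3 loc.py w2 308 209 .036 309 81 .105 450 60 .004 287 358 .088 220 260 .08
```

```text
[0.4444 0.0071] [-0.0027  0.0129]
[0.4458 0.1035] [-0.0013  0.1093]
[0.5702 0.1355] [0.1231 0.1414]
[ 0.4272 -0.1097] [-0.0199 -0.1039]
[ 0.3746 -0.0258] [-0.0725 -0.0199]
```

Request:
step_arm:
  plan:
    - [0.012, -0.003, 0.02, 0, -1]
    - [0, 0, 0.04, 0, -1]
    - [0, 0, 0.045, 0, -1]
    - [0, 0, 0.03, 0, -1]
    - [0, 0, 0.015, 0, -1]
    - [0, 0, 0.005, 0, -1]
    - [0, 0, 0, 0, 1]
    - [0, 0, 0, 0, 1]
    - [0, 0, 0, 0, 1]
    - [0, 0, 0, 0, 1]
  grip_force: 5

```text
t: 11.88
tool_pos: [0.4436, 0.0069, 0.0364]
ee_rot: [0.706, 0.708, 0.0, 0.0]
ft_force: [0.3, -0.7, 5.1]
finger_gap: 0.706
grasp_force: 5.0
```

Request:
step_arm:
  plan:
    - [0, 0, 0, 0, 1]
    - [0, 0, 0, 0, 1]

```text
t: 12.12
tool_pos: [0.4436, 0.0069, 0.0363]
ee_rot: [0.706, 0.708, 0.0, 0.0]
ft_force: [-0.2, -1.6, 6.3]
finger_gap: 0.707
grasp_force: 5.0
```

Request:
step_arm:
  plan:
    - [0, 0, -0.015, 0, 1]
    - [0, 0, -0.03, 0, 1]
    - [0, 0, -0.04, 0, 1]
    - [0, 0, -0.03, 0, 1]
    - [-0.02, 0.015, 0, 0, 1]
    - [-0.035, 0.03, 0, 0, 1]
    - [-0.04, 0.035, 0, 0, 1]
    - [-0.04, 0.03, 0, 0, 1]
    - [-0.025, 0.018, 0, 0, 1]
    - [0, 0, 0, 0, 1]

```text
t: 13.38
tool_pos: [0.5726, -0.1542, 0.1507]
ee_rot: [0.707, 0.708, 0.0, 0.0]
ft_force: [-0.9, 0.3, 0.4]
finger_gap: 0.711
grasp_force: 5.0
```

Request:
step_arm:
  plan:
    - [0, 0, 0.02, 0, 1]
    - [0, 0, 0.035, 0, 1]
    - [0, 0, 0.03, 0, 1]
    - [0, 0, 0.015, 0, 1]
    - [0, 0, 0.005, 0, 1]
    - [0, 0, 0.003, 0, 1]
    - [0, 0, 0.001, 0, 1]
    - [0, 0, 0.001, 0, 1]
    - [0, 0, 0, 0, 1]

```text
t: 14.5
tool_pos: [0.5718, -0.1527, 0.0412]
ee_rot: [0.706, 0.708, 0.0, 0.0]
ft_force: [-1.0, -1.1, 0.2]
finger_gap: 0.708
grasp_force: 5.0
```

Request:
step_arm:
  plan:
    - [0, 0, 0.001, 0, 1]
    - [0, 0, 0.001, 0, 1]
    - [0, 0, 0, 0, 1]

```text
t: 14.88
tool_pos: [0.5719, -0.1527, 0.0392]
ee_rot: [0.706, 0.708, 0.0, 0.0]
ft_force: [-1.6, -0.5, 5.0]
finger_gap: 0.708
grasp_force: 5.0
```

Request:
step_arm:
  plan:
    - [0, 0, 0, 0, -0.7]
    - [0, 0, 0, 0, -1]
    - [0, 0, 0, 0, -1]
    - [0, 0, -0.03, 0, -1]
    - [0, 0, -0.05, 0, -1]
    - [0, -0.02, -0.05, 0, -1]
    - [0, -0.05, -0.03, 0, -1]
    - [0, -0.05, 0, 0, -1]
    - [-0.01, -0.022, 0, 0, -1]
    - [0, 0, 0, 0, -1]

```text
t: 16.12
tool_pos: [0.4285, -0.1633, 0.1992]
ee_rot: [0.707, 0.708, -0.0, -0.0]
ft_force: [-0.1, -0.4, 0.4]
finger_gap: 1.0
grasp_force: 0.0
```

```bash
python3 snap.py w3
python3 - <<'E'
import cv2;from plant import camera
cv2.imwrite("pics/t3.png",cv2.resize(camera("top")["image"][185:305,305:465,::-1],None,fx=5,fy=5,interpolation=2))
E
```

```text
[ 0.42853105 -0.16328904  0.19920089]
```

View pics/w3.png

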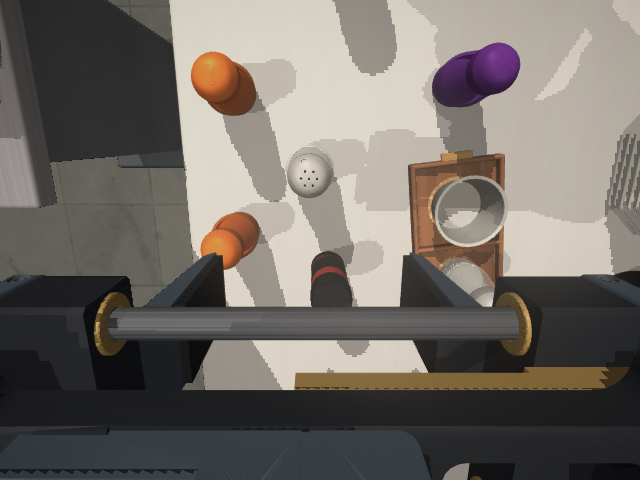

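The wrist view has the cup standing in its pocket at (470,210), with the first salt beyond it at (475,285). Salt A's dome is at (310,175).

```bash
python3 loc.py w3 310 175 .088 470 211 .04
```

```text
[ 0.4278 -0.1158] [-0.0008  0.0475]
[ 0.5729 -0.1529] [0.1443 0.0104]
```

Request:
step_arm:
  plan:
    - [0.03, -0.001, 0, 0, -1]
    - [0.017, 0, 0.02, 0, -1]
    - [0, 0, 0.045, 0, -1]
    - [0, 0, 0.045, 0, -1]
    - [0, 0, 0.03, 0, -1]
    - [0, 0, 0.011, 0, -1]
    - [0, 0, 0, 0, 1]
    - [0, 0, 0, 0, 1]
    - [0, 0, 0, 0, 1]
    - [0, 0, 0, 0, 1]
  grip_force: 15

```text
t: 17.48
tool_pos: [0.4289, -0.1162, 0.0485]
ee_rot: [0.706, 0.708, 0.0, 0.001]
ft_force: [0.4, 0.2, -0.1]
finger_gap: 0.594
grasp_force: 0.0
```

Request:
step_arm:
  plan:
    - [0, 0, 0, 0, 1]
    - [0, 0, 0, 0, 1]
    - [0, 0, 0, 0, 1]
    - [0, 0, 0, 0, 1]

```text
t: 17.98
tool_pos: [0.4286, -0.1161, 0.048]
ee_rot: [0.706, 0.708, -0.0, 0.0]
ft_force: [-1.0, -0.5, 6.0]
finger_gap: 0.435
grasp_force: 15.2
```

Request:
step_arm:
  plan:
    - [0, 0, -0.02, 0, 1]
    - [0, 0, -0.04, 0, 1]
    - [0, 0, -0.035, 0, 1]
    - [0.02, 0.01, 0, 0, 1]
    - [0.045, 0.02, 0, 0, 1]
    - [0.05, 0.023, 0, 0, 1]
    - [0.05, 0.023, 0, 0, 1]
    - [0.05, 0.023, 0, 0, 1]
    - [0.05, 0.023, 0, 0, 1]
    - [0.04, 0.018, 0, 0, 1]

```text
t: 19.23
tool_pos: [0.5682, 0.1916, 0.1426]
ee_rot: [0.706, 0.708, -0.0, -0.0]
ft_force: [0.7, -0.2, -0.3]
finger_gap: 0.436
grasp_force: 14.8
```

Request:
step_arm:
  plan:
    - [0.02, 0.008, 0, 0, 1]
    - [0, 0, 0, 0, 1]
    - [0, 0, 0, 0, 1]

```text
t: 19.6
tool_pos: [0.5751, 0.2083, 0.1427]
ee_rot: [0.706, 0.708, -0.001, -0.0]
ft_force: [0.8, -0.6, -1.2]
finger_gap: 0.434
grasp_force: 14.8
```

Request:
step_arm:
  plan:
    - [0, 0.002, 0.02, 0, 1]
    - [0, 0, 0.035, 0, 1]
    - [0, 0, 0.02, 0, 1]
    - [0, 0, 0.009, 0, 1]
    - [0, 0, 0.003, 0, 1]
    - [0, 0, 0.001, 0, 1]
    - [0, 0, 0.001, 0, 1]
    - [0, 0, 0.001, 0, 1]
    - [0, 0, 0, 0, 1]

```text
t: 20.72
tool_pos: [0.5776, 0.2095, 0.053]
ee_rot: [0.706, 0.708, 0.0, 0.0]
ft_force: [0.6, -0.5, -1.3]
finger_gap: 0.433
grasp_force: 14.8
```

Request:
step_arm:
  plan:
    - [0, 0, 0.001, 0, 1]
    - [0, 0, 0.0005, 0, 1]
    - [0, 0, 0, 0, 1]

```text
t: 21.1
tool_pos: [0.5778, 0.2095, 0.052]
ee_rot: [0.706, 0.708, 0.0, 0.0]
ft_force: [-2.2, -0.2, 8.2]
finger_gap: 0.432
grasp_force: 15.5
```

Request:
step_arm:
  plan:
    - [0, 0, 0, 0, 0.0]
    - [0, 0, 0, 0, -0.5]
    - [0, 0, 0, 0, -1]
    - [0, 0, 0, 0, -1]
    - [0, 0, 0, 0, -1]
    - [0, 0, -0.03, 0, -1]
    - [0, 0, -0.05, 0, -1]
    - [0, -0.02, -0.05, 0, -1]
    - [-0.02, -0.03, -0.02, 0, -1]
    - [-0.03, -0.03, 0, 0, -1]

```text
t: 22.35
tool_pos: [0.4978, 0.1592, 0.2031]
ee_rot: [0.706, 0.709, 0.001, 0.001]
ft_force: [0.0, -0.6, -0.2]
finger_gap: 1.002
grasp_force: 0.0
```

Request:
step_arm:
  plan:
    - [-0.04, -0.035, 0, 0, -1]
    - [-0.018, -0.017, 0, 0, -1]
    - [0, 0, 0, 0, -1]
    - [0, 0, 0, 0, -1]

```text
t: 22.85
tool_pos: [0.4467, 0.1013, 0.2016]
ee_rot: [0.706, 0.708, 0.0, 0.0]
ft_force: [-0.1, 0.1, -0.1]
finger_gap: 1.002
grasp_force: 0.0
```

Request:
step_arm:
  plan:
    - [0, 0, 0.03, 0, -1]
    - [0, 0, 0.045, 0, -1]
    - [0, 0, 0.04, 0, -1]
    - [0, 0, 0.023, 0, -1]
    - [0, 0, 0.01, 0, -1]
    - [0, 0, 0, 0, 1]
    - [0, 0, 0, 0, 1]
    - [0, 0, 0, 0, 1]
    - [0, 0, 0, 0, 1]
    - [0, 0, 0, 0, 1]

```text
t: 24.1
tool_pos: [0.446, 0.101, 0.0536]
ee_rot: [0.706, 0.708, 0.0, 0.0]
ft_force: [0.4, 0.3, -0.3]
finger_gap: 0.479
grasp_force: 3.0
```

Request:
step_arm:
  plan:
    - [0, 0, 0, 0, 1]
    - [0, 0, 0, 0, 1]
    - [0, 0, 0, 0, 1]
    - [0, 0, 0, 0, 1]

```text
t: 24.6
tool_pos: [0.4461, 0.101, 0.0536]
ee_rot: [0.706, 0.708, 0.0, 0.0]
ft_force: [0.1, -0.3, 6.5]
finger_gap: 0.482
grasp_force: 15.0
```

Request:
step_arm:
  plan:
    - [0, 0, -0.02, 0, 1]
    - [0, 0, -0.03, 0, 1]
    - [0.01, 0, -0.015, 0, 1]
    - [0.035, 0, 0, 0, 1]
    - [0.045, 0, 0, 0, 1]
    - [0.045, 0, 0, 0, 1]
    - [0.03, 0.01, 0, 0, 1]
    - [0.01, 0.03, 0, 0, 1]
    - [0, 0.04, 0, 0, 1]
    - [0, 0.035, 0, 0, 1]

```text
t: 25.85
tool_pos: [0.5615, 0.2765, 0.1182]
ee_rot: [0.706, 0.708, -0.0, -0.0]
ft_force: [-0.3, -0.2, -0.8]
finger_gap: 0.478
grasp_force: 15.0
```

Request:
step_arm:
  plan:
    - [0, 0.02, 0, 0, 1]
    - [0, 0.005, 0, 0, 1]
    - [0, 0, 0, 0, 1]

```text
t: 26.22
tool_pos: [0.5848, 0.2763, 0.1181]
ee_rot: [0.706, 0.708, -0.0, -0.0]
ft_force: [-0.0, 0.6, -0.5]
finger_gap: 0.479
grasp_force: 15.0
```

Request:
step_arm:
  plan:
    - [0, 0, 0.02, 0, 1]
    - [0, 0, 0.025, 0, 1]
    - [0, 0, 0.01, 0, 1]
    - [0, 0, 0.003, 0, 1]
    - [0, 0, 0.001, 0, 1]
    - [0, 0, 0.001, 0, 1]
    - [0, 0, 0, 0, 1]

```text
t: 27.1
tool_pos: [0.5856, 0.2765, 0.0588]
ee_rot: [0.706, 0.708, 0.0, 0.0]
ft_force: [0.7, -0.4, -1.8]
finger_gap: 0.481
grasp_force: 15.0
```

Request:
step_arm:
  plan:
    - [0, 0, 0.001, 0, 1]
    - [0, 0, 0.0005, 0, 1]
    - [0, 0, 0, 0, 1]

```text
t: 27.48
tool_pos: [0.5856, 0.2766, 0.0576]
ee_rot: [0.706, 0.708, 0.0, 0.0]
ft_force: [-2.6, -0.5, 8.7]
finger_gap: 0.478
grasp_force: 15.0
```

Request:
step_arm:
  plan:
    - [0, 0, 0, 0, 0.0]
    - [0, 0, 0, 0, -0.5]
    - [0, 0, 0, 0, -1]
    - [0, 0, 0, 0, -1]
    - [0, 0, 0, 0, -1]
    - [0, 0, -0.03, 0, -1]
    - [0, 0, -0.045, 0, -1]
    - [0, -0.015, -0.05, 0, -1]
    - [0, -0.045, -0.015, 0, -1]
    - [-0.03, -0.045, 0, 0, -1]

```text
t: 28.72
tool_pos: [0.4802, 0.247, 0.1982]
ee_rot: [0.706, 0.709, 0.002, 0.001]
ft_force: [0.7, -0.2, 0.3]
finger_gap: 1.002
grasp_force: 0.0
```

Request:
step_arm:
  plan:
    - [-0.045, -0.025, 0, 0, -1]
    - [-0.04, -0.01, 0, 0, -1]
    - [-0.01, 0, 0, 0, -1]
    - [0, 0, 0, 0, -1]
    - [0, 0, 0, 0, -1]

```text
t: 29.35
tool_pos: [0.4463, 0.1518, 0.1969]
ee_rot: [0.706, 0.708, 0.0, -0.0]
ft_force: [0.4, 1.2, -0.7]
finger_gap: 0.998
grasp_force: 0.0
```

```bash
python3 snap.py w4
```

```text
[0.44630661 0.15176734 0.19688851]
```

View pics/w4.png

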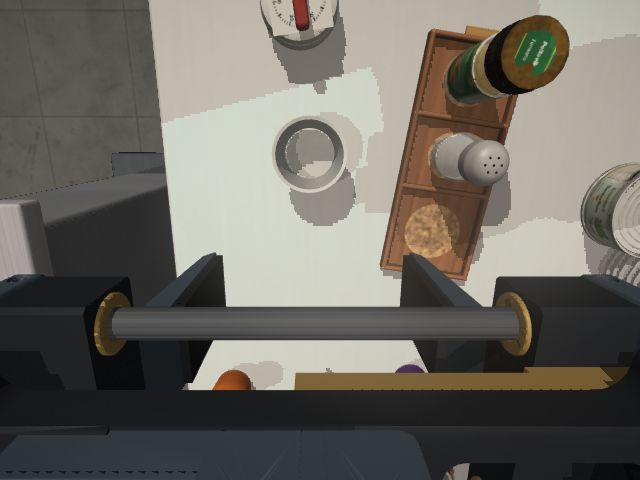

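The oregano and salt stand in their pockets. The cup rim centre is (308,154), from edges at 272–345 and 117–193, and the L3 disc is at (432,231).

```bash
python3 loc.py w4 308.5 154.5 .036 432 231 .004
```

```text
[0.4439 0.2121] [-0.0024  0.0604]
[0.5697 0.1348] [ 0.1234 -0.0169]
```

Request:
step_arm:
  plan:
    - [0.03, -0.002, 0, 0, -1]
    - [0.029, 0, 0.021, 0, -1]
    - [0, 0, 0.04, 0, -1]
    - [0, 0, 0.045, 0, -1]
    - [0, 0, 0.035, 0, -1]
    - [0, 0, 0.015, 0, -1]
    - [0, 0, 0.005, 0, -1]
    - [0, 0, 0, 0, 1]
    - [0, 0, 0, 0, 1]
    - [0, 0, 0, 0, 1]
  grip_force: 5

```text
t: 30.65
tool_pos: [0.4441, 0.2101, 0.0367]
ee_rot: [0.706, 0.708, 0.001, 0.0]
ft_force: [1.2, 0.4, 2.1]
finger_gap: 0.712
grasp_force: 5.0
```

Request:
step_arm:
  plan:
    - [0, 0, 0, 0, 1]
    - [0, 0, 0, 0, 1]
    - [0, 0, 0, 0, 1]

```text
t: 31.02
tool_pos: [0.4441, 0.2102, 0.0364]
ee_rot: [0.706, 0.708, 0.001, 0.0]
ft_force: [0.8, 0.8, 7.4]
finger_gap: 0.712
grasp_force: 5.0
```

Request:
step_arm:
  plan:
    - [0, 0, -0.015, 0, 1]
    - [0, 0, -0.03, 0, 1]
    - [-0.015, 0, -0.025, 0, 1]
    - [-0.035, 0.01, 0, 0, 1]
    - [-0.022, 0.03, 0, 0, 1]
    - [-0.005, 0.04, 0, 0, 1]
    - [0, 0.03, 0, 0, 1]
    - [0, 0.015, 0, 0, 1]
    - [0, 0, 0, 0, 1]
    - [0, 0, 0, 0, 1]

```text
t: 32.28
tool_pos: [0.5675, 0.1335, 0.1059]
ee_rot: [0.706, 0.708, -0.0, -0.0]
ft_force: [-0.9, -1.0, -0.6]
finger_gap: 0.709
grasp_force: 5.0
```

Request:
step_arm:
  plan:
    - [0, 0.001, 0.02, 0, 1]
    - [0, 0, 0.025, 0, 1]
    - [0, 0, 0.01, 0, 1]
    - [0, 0, 0.006, 0, 1]
    - [0, 0, 0.003, 0, 1]
    - [0, 0, 0.001, 0, 1]
    - [0, 0, 0.001, 0, 1]
    - [0, 0, 0, 0, 1]

```text
t: 33.28
tool_pos: [0.5701, 0.1334, 0.0404]
ee_rot: [0.706, 0.708, 0.0, 0.0]
ft_force: [-0.2, -0.4, 3.9]
finger_gap: 0.706
grasp_force: 5.0
```

Contact is felt. I'll release, lift clear and back off.

Request:
step_arm:
  plan:
    - [0, 0, 0, 0, -0.7]
    - [0, 0, 0, 0, -1]
    - [0, 0, 0, 0, -1]
    - [0, 0, -0.03, 0, -1]
    - [0, 0, -0.05, 0, -1]
    - [0, -0.02, -0.05, 0, -1]
    - [0, -0.05, -0.03, 0, -1]
    - [-0.02, -0.05, 0, 0, -1]
    - [-0.05, -0.01, 0, 0, -1]
    - [-0.03, 0, 0, 0, -1]

```text
t: 34.52
tool_pos: [0.439, 0.0317, 0.2002]
ee_rot: [0.706, 0.708, -0.0, 0.0]
ft_force: [1.3, -0.0, -0.3]
finger_gap: 0.998
grasp_force: 0.0
```

Request:
step_arm:
  plan:
    - [0, -0.03, -0.03, 0, -1]
    - [0, -0.02, -0.03, 0, -1]
    - [0, 0, 0, 0, -1]
    - [0, 0, 0, 0, -1]

```text
t: 35.02
tool_pos: [0.3904, 0.0329, 0.2596]
ee_rot: [0.706, 0.708, 0.0, 0.0]
ft_force: [-0.1, 0.9, -0.8]
finger_gap: 1.0
grasp_force: 0.0
```

Run:
```python
import cv2;from plant import camera
cv2.imwrite("pics/t5.png",cv2.resize(camera("top")["image"][170:310,150:470,::-1],None,fx=2.5,fy=2.5,interpolation=2))
cv2.imwrite("pics/s5.png",cv2.resize(camera("scene")["image"][150:360,190:500,::-1],None,fx=2.5,fy=2.5,interpolation=2))
```

```text
(no output)
```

View pics/t5.png

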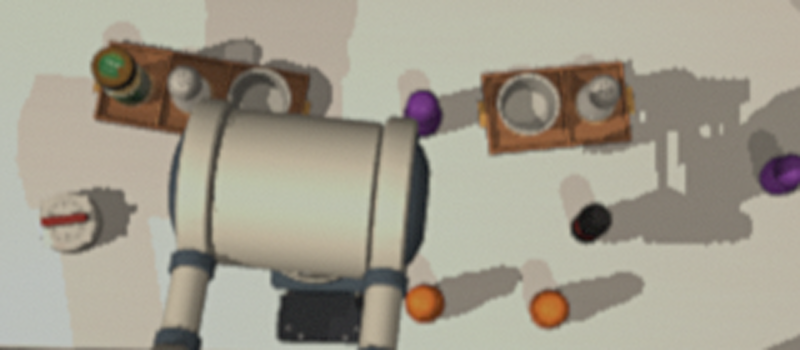

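View pics/s5.png

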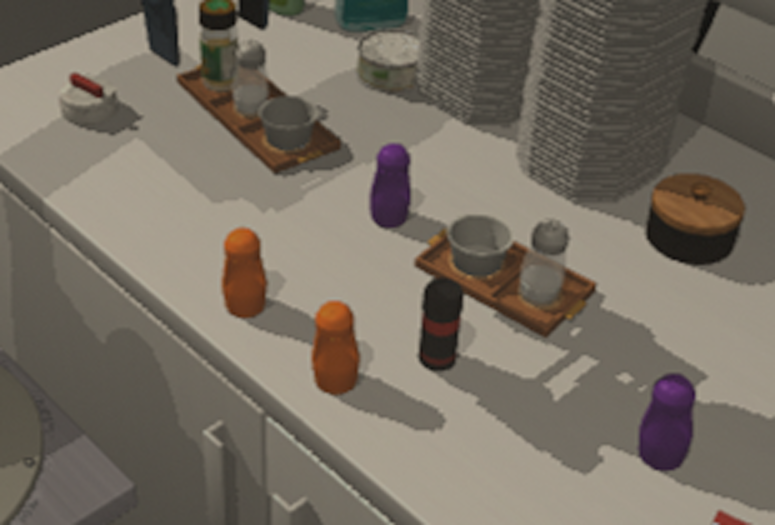

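The scene crop shows all five items upright in their pockets: cups at (287,122) and (478,245), salts at (250,80) and (543,265), and oregano at (217,45). The glue stick, timer and decoys are still standing.

```bash
python3 -c "
from plant import job; print(job.hand_in())"
```

```text
the job is handed in; nothing more can be done
None
```

I handed the job in at about 35 s with both table sets made up as asked; in the last pictures all five items stood upright in their pockets, and the glue stick and timer looked undisturbed, though the hand-in gave no verdict.

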